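# Unpin the hasp and open the stock chest

### The job

Open the green stock chest on the shop counter. Its seal pushes the lid up, so the nib of the red T-handled pin is caught behind the staple: lean on the lid to take the load off, draw the pin sideways out of the staple without wrenching it and lay it in the blue change tray. Then, without flinging it, lift the lid and tip it back on its hinges until it stands upright or beyond, and leave everything else on the counter where it is.

Things in the scene. Friction and masses are not known exactly. Their poses are not given: they have to be found in the camera images.
- chest: green wooden chest with a plywood lid, fixed to the counter. Box 180 (its x) by 280 (its y) by 110 high; origin at the centre of its underside; its -x is the front (it faces roughly to the left, +y of the robot), +x the hinge side. Front wall face at x = -90, hinge line at x = 90, z = 110. A rubber seal pushes the lid up: pressing it right down beside the staple takes about 16 N, then it stops hard.
- staple: flat steel bow fixed to the chest at its x = -75, y = 0, standing up through a slot in the lid. The strip is 6 wide (y), the bow 24 long (x) and 5 thick; the eye below it is 14 wide (x); the bow's underside is 140 above the counter, 16 above the top of the fully pressed lid. Origin on counter level under the bow, axes as the chest's.
- staple_eye (a point): the centre of the staple's eye, 135 above the counter; the eye's axis is the chest's y
- pin_mid (a point): the pin's place to hold: on the axis of its shank, half-way between staple and handle. At the start the shank (10 across) lies on the lid along the chest's y, through the eye, with about 50 of free shank between staple and handle. Axes: y from tip to handle (the way to draw it out, the chest's +y), z up. The lid's top is 5 below this point.
- pin_tip (a point): plain end of the pin, 55 from pin_mid along its -y
- pin_tee (a point): centre of the pin's red cross-bar handle (50 long, 10 across, lying level across the shank), 29 from pin_mid along +y
- tray: blue change tray, loose, 150 (x) by 115 (y) by 20 high outside, walls and floor 4 thick; origin at the centre of its underside. It stands to the left or to the right of the chest.
- lid (a joint): opening angle of the chest's lid in rad about the hinge line: 0 pressed right down, about 0.04 as it is held by the pin, about 0.06 resting free on the seal, 1.57 upright, 1.75 at its stop. Its stiff hinges hold it where it is left; lifting at the lip takes about 5 N.
- lid_lip (a point): middle of the lower front edge of the lid, 210 from the hinge line; moves with the lid. The lid is a panel 14 thick, 280 wide; pressed right down its underside is 110 above the counter and this edge is at the chest's x = -120, so the lip overhangs the front wall by 30 and a fingertip tilted forward fits under it.
- calculator: grey desk calculator with black keys, 110 x 75 x 16, lying flat; a bystander, loose, origin at the centre of its underside
- bell: round steel counter bell on a black foot, 76 across, 53 high; a bystander, loose, origin at the centre of its underside
- jar_a: amber jar with a red cap, 84 across, 130 high; a bystander, loose, origin at the centre of its underside
- jar_b: brown jar with a red cap, 90 across, 150 high; a bystander, loose, origin at the centre of its underside
- ledger: blue cloth-bound ledger, closed, 210 x 155 x 24; a bystander, loose, origin at the centre of its underside
- scoop: aluminium scoop with a wooden grip, 190 long, 40 high; a bystander, loose, origin at the centre of its underside (of the scoop blade's rear end)
- pin: steel retaining pin with a red T handle, 90 long, about 85 g; origin under the shank, 29 from pin_mid towards the tip. On top of the shank, 37 to 45 from pin_mid towards the tip, is a nib 3.5 high, lying beyond the bow. With the lid up the shank is pressed to the bow and the nib cannot pass; with the lid pressed right down the pin can sink 6 and the nib passes with 2 to spare.
There are look-alikes about, which are no part of the job. Of the things that look like the pin, the smallest one is meant.

How it is judged:
On the way, in this order (a step that is already met when the one before it is completed fails the run):
1. the pin is drawn clear of the staple, the lid still down (distance between pin_tip and staple_eye above 0.03 m and y of pin_tip in the frame of staple_eye above 0.006 m and value of joint lid below 0.15 rad), for 0.1 s.
2. the pin lies in the change tray, let go, the lid still down (x of pin_mid in the frame of tray between -0.075 and 0.075 m and y of pin_mid in the frame of tray between -0.0575 and 0.0575 m and x of pin_tip in the frame of tray between -0.075 and 0.075 m and y of pin_tip in the frame of tray between -0.0575 and 0.0575 m and x of pin_tee in the frame of tray between -0.075 and 0.075 m and y of pin_tee in the frame of tray between -0.0575 and 0.0575 m and z of pin_mid in the frame of tray between 0 and 0.022 m and contact force between the fingers and pin below 0.2 N and linear speed of pin below 0.02 m/s and value of joint lid below 0.15 rad), for 0.2 s.
At the end, for the whole second after the job is handed in: The whole pin lies at rest in the change tray (tip, middle and handle within its outline, its middle less than 22 mm above the tray's underside level), and the lid stands still, open more than 1.4 rad (x of pin_mid in the frame of tray between -0.075 and 0.075 m and y of pin_mid in the frame of tray between -0.0575 and 0.0575 m and x of pin_tip in the frame of tray between -0.075 and 0.075 m and y of pin_tip in the frame of tray between -0.0575 and 0.0575 m and x of pin_tee in the frame of tray between -0.075 and 0.075 m and y of pin_tee in the frame of tray between -0.0575 and 0.0575 m and z of pin_mid in the frame of tray between 0 and 0.022 m and value of joint lid above 1.4 rad and velocity of joint lid between -0.1 and 0.1 rad/s and linear speed of pin below 0.02 m/s); the robot touches nothing.
It fails at once if the pin is wrenched against the staple with more than 45 N (contact force between pin and staple above 45 N).
It fails at once if the lid is flung open (faster than 4 rad/s once it is clear of the seal) (value of joint lid above 0.2 rad and velocity of joint lid above 4 rad/s).
It fails at once if something else on the counter is shifted by more than 30 mm, or the tray by more than 60 mm (distance of any of calculator, bell, jar_a, jar_b, ledger, scoop from where it was at the start of the episode above 0.03 m or distance of tray from where it was at the start of the episode above 0.06 m).
It also fails if it takes over 58 s, if anything falls off the work surface, if the arm or the gripper's body presses on something with over 40 N, if the wrist force passes 120 N, or if a joint passes its speed limit or range.

### The arm

A 7-joint arm with a two-finger parallel gripper is mounted at the origin on the work surface. World frame = base frame: x ahead of the robot, y to its left, z up, the work surface at z = 0. Lengths are in m, angles in rad, forces in N, time in s.
With the tool pointing down it reaches from about 0.425 to 0.875 m from the base axis. Payload 4.7 kg.
Tool frame: the origin (TCP) lies midway between the tips of the shut fingers; the grasp point (between the pads) lies 19 mm behind it; x points along the fingers, y is the direction in which the jaws open and shut, and the axes are right-handed (so a half turn about x gives the same grasp; the last joint's range is limited). The gripper opens to 87 mm and grips with 3 to 60 N. Pads are 19 mm wide; open, the fingers measure 117 mm over their backs; the gripper's body (75 mm by 190 mm) begins 51 mm behind the grasp point.
Start: joints at [0.014, 0.321, -0.07, 1.45, 0.023, 1.371, -0.057], TCP at [0.65, -0, 0.223] pointing down, gripper open.
Joint ranges: [-2.86, 2.86], [-0.3, 2.09], [-1.38, 1.24], [0.06, 2.45], [-1.56, 4.7], [0.09, 2.05], [-2.69, 2.69]. Speed limits (rad/s): [2.57, 2.57, 3.14, 3.14, 3.14, 3.14, 3.14].

### API

Orientations are given as a rotation vector (axis times angle).
In Python, from bench import ctrl gives the robot as it stands. The module is installed in compiled form; this text tells all that it offers.
- The arm moves only by the tool servo_tool, never from a script. Its arguments are lists of equal length, an entry for each row: "dp": the shift along the tool's x, y, z in units of 25 mm (1.0 is 25 mm), a list of three; "yaw": the turn about the tool's x in units of 6 degrees (1.0 is 6 degrees). A call has exactly 5 rows; each row shifts and turns the commanded pose from where the row before left it, along the tool's axes as they then stand; what a row does not reach is not made up. A row lasts 1/10 s, in which the tool goes at most 50 mm and 8.59 degrees, less where a joint would pass 70% of its speed; a pose out of reach is approached as far as the arm can. A call is refused whole if a number of a shift passes 1 or a number of a turn 1, either way. A call with a gripper value outside its range is refused whole. "fingers" is the opening, from 0 (shut) to 1 (fully open), set as the call begins (left out, the last holds). The fingers move at their own pace and stop on an object; "grip_force" is the grip in N (left out, the last holds). Time passes only in rows, so rows that do not move let the fingers close, or fill a call up. It gives the time, the measured TCP pose, the force and the opening at its end, in the units of the state.
- ctrl.get_state(): the state, without advancing time (a new reading comes with each control period).
- ctrl.get_image(name): name is "scene" or "side" or "wrist"; returns (picture, depth): 400x640x3 uint8, red, green, blue; 400x640 float32, m along the optical axis (not along the pixel's ray), 0 where there is no reading.
- ctrl.camera_info(name): a dict with "fx", "fy", "cx", "cy" (pixels), "extrinsics" (4x4, takes a point from world to camera coordinates); the wrist camera has in their place "hand_eye" (4x4, takes a point from camera to tool coordinates, whose origin is the TCP and whose axes are the tool frame's). Camera axes: x right, y down, z forward; pixel columns grow to the right and rows downward; lengths in m; the calibration is good to about 2 mm. A picture is of the moment at which its call begins: read the wrist's pose just before it. camera_info takes no time and is no camera call.
- ctrl.close_job(): hands the job in, once; it reports no verdict.
Trained networks look in the newest picture that a camera, given by its name, has taken for a name from the list of things; names that differ only in an ending like _2 or _b are one class to them, and where a whole thing is asked for, a point or a joint stands for the part that bears it (a point fixed in the world has none). Each returns a list of dicts, best first, with "score" (0 to 1); they miss things now and then, are a little off and sometimes report something else, mostly with a low value. They report only what shows in the picture. A call takes as long as a camera call. They do not tell look-alikes from the thing itself.
- ctrl.search_frame(camera, label): "extent" ([left, top, right, bottom] in pixels, round what is visible of it).
- ctrl.cut_out(camera, label): "region" (400x640 bool, what is visible of it) and "extent" ([left, top, right, bottom] in pixels, round what is visible of it).
The state is a dict: "time": time; "joint_positions": joint angles; "qd": joint speeds; "joint_torque": joint torques, N m; "position": TCP position; "tool_rot": TCP orientation; "ft_force": force on the tool from outside, world axes, zero at the start; "torque": the same for the moment, N m; "grip_width": opening from 0.0 (shut) to 1.0 (fully open).
Only numpy, scipy, OpenCV 4.12 (cv2) and the standard library are available. Lean on these libraries where they do the work, as an engineer would, in place of code of your own. Each camera call takes 0.05 s, during which the arm holds its last target.

## Working session

There is one attempt and no reset: what is moved stays moved. The work goes in short steps, Python scripts to look and compute and a tool call to move; the robot and the scene stay as the last step left them, time stands still between calls to the robot, and variables do not carry over. Pictures are saved under pics/ and viewed, and the job is handed in when it is done.

Besides the shell and the picture viewer there is one more tool, called after "Request:" by a JSON object that holds its "op" and its "data". servo_tool: Moves the arm, as the interface text tells. Its arguments: {"type":"object","properties":{"dp":{"type":"array","items":{"type":"array","items":{"type":"number"}}},"yaw":{"type":"array","items":{"type":"number"}},"fingers":{"type":"number"},"grip_force":{"type":"number"}},"required":["dp","yaw"]}

```bash
mkdir -p pics && ls
python3 - <<'E'
from bench import ctrl
import cv2,numpy as np
print(ctrl.get_state())
for n in ["scene","side","wrist"]:
    im,d=ctrl.get_image(n)
    cv2.imwrite(f"pics/{n}0.png",im[:,:,::-1]); np.save(f"pics/{n}0_d.npy",d)
    np.save(f"pics/{n}0.npy",im)
    print(n,ctrl.camera_info(n))
E
```

```text
pics
{'time': 0.0, 'joint_positions': array([ 0.01411027,  0.32180992, -0.07008398,  1.45168368,  0.02262925,
        1.37081859, -0.05689019]), 'qd': array([ 9.67757714e-04,  5.44719339e-04, -2.87613440e-04, -7.56988108e-04,
        1.35779349e-04,  6.28992776e-06, -1.63861951e-04]), 'joint_torque': array([-2.58547143e-04, -4.91284704e+01, -4.03903294e-01, -3.12526345e+01,
       -6.40594075e-02,  4.37659642e-02,  1.61017233e-04]), 'position': array([ 6.49434083e-01, -6.84123091e-05,  2.21465675e-01]), 'tool_rot': array([ 1.20816598,  1.210541  , -1.21065445]), 'ft_force': array([ 0.10044949, -1.5000602 ,  0.44914022]), 'torque': array([-0.03162238,  0.0433154 , -0.00094607]), 'grip_width': 0.9971222627981056}
scene {'fx': 484.49548278796823, 'fy': 484.49548278796823, 'cx': 314.88781565272643, 'cy': 193.4304959793552, 'extrinsics': array([[ 0.10469463,  0.99448378, -0.00640615,  0.03724924],
       [ 0.64353474, -0.07265665, -0.76196066, -0.28831296],
       [-0.75822297,  0.07565061, -0.64759162,  2.10998853],
       [ 0.        ,  0.        ,  0.        ,  1.        ]])}
side {'fx': 379.9671994226375, 'fy': 379.9671994226375, 'cx': 324.7192655916708, 'cy': 198.7933111201956, 'extrinsics': array([[-0.95366374, -0.30083937,  0.00459762,  0.50507864],
       [-0.23662022,  0.74047482, -0.62905318,  0.27004137],
       [ 0.18583954, -0.6009931 , -0.77734867,  1.08160064],
       [ 0.        ,  0.        ,  0.        ,  1.        ]])}
wrist {'fx': 359.14819444495555, 'fy': 359.14819444495555, 'cx': 320.0071640673264, 'cy': 199.10121543800497, 'hand_eye': array([[ 1.08534513e-04, -2.78456891e-01,  9.60448722e-01,
        -1.62571089e-01],
       [ 9.99999992e-01,  9.85303468e-05, -8.44376755e-05,
         5.05293068e-04],
       [-7.11210930e-05,  9.60448723e-01,  2.78456900e-01,
        -7.63121112e-02],
       [ 0.00000000e+00,  0.00000000e+00,  0.00000000e+00,
         1.00000000e+00]])}
```

View pics/scene0.png

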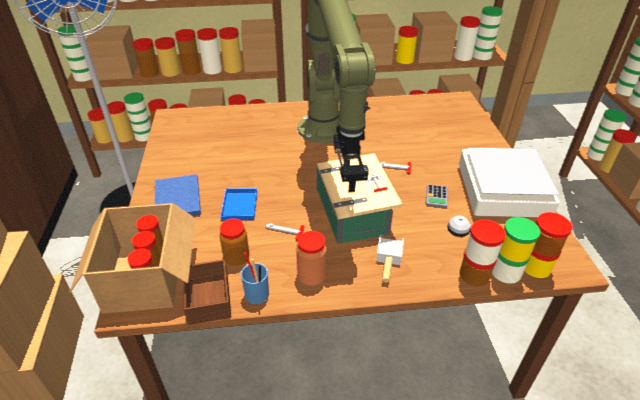

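View pics/side0.png

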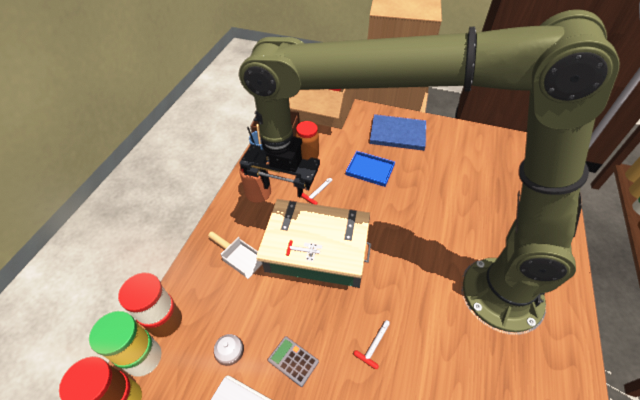

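View pics/wrist0.png

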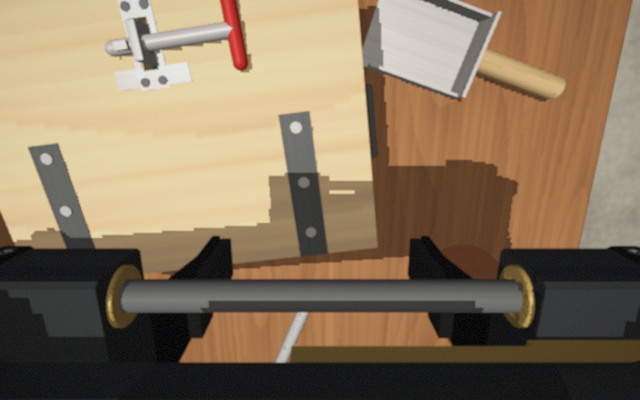

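```bash
cat > h.py <<'E'
from bench import ctrl
import cv2,numpy as np
from scipy.spatial.transform import Rotation as R
def T_wc(name,st=None):
    ci=ctrl.camera_info(name)
    if 'extrinsics' in ci: return ci,np.linalg.inv(ci['extrinsics'])
    T=np.eye(4);T[:3,:3]=R.from_rotvec(st['tool_rot']).as_matrix();T[:3,3]=st['position']
    return ci,T@ci['hand_eye']
def cloud(name,d,st=None):
    ci,T=T_wc(name,st)
    v,u=np.mgrid[:400,:640]
    P=np.stack([(u-ci['cx'])/ci['fx']*d,(v-ci['cy'])/ci['fy']*d,d],-1)
    return P@T[:3,:3].T+T[:3,3]
def proj(name,p,st=None):
    ci,T=T_wc(name,st);q=np.linalg.inv(T)@np.r_[p,1]
    return np.array([ci['fx']*q[0]/q[2]+ci['cx'],ci['fy']*q[1]/q[2]+ci['cy'],q[2]])
E
python3 - <<'E'
from h import *
st=ctrl.get_state()
W=cloud('wrist',np.load('pics/wrist0_d.npy'),st)
S=cloud('scene',np.load('pics/scene0_d.npy'));D=cloud('side',np.load('pics/side0_d.npy'))
print('Rot',R.from_rotvec(st['tool_rot']).as_matrix().round(3))
for n in ['pin','tray','staple','chest']:
  for c in ['wrist','scene','side']:
    for r in ctrl.cut_out(c,n):
        if r['score']<.3: continue
        m=r['region'];P={'wrist':W,'scene':S,'side':D}[c][m]
        rect=cv2.minAreaRect((P[:,:2]*1000).astype(np.float32))
        print(n,c,round(r['score'],2),np.round(r['extent']),m.sum(),'med',np.median(P,0).round(3),'rect',np.round(rect[0]),np.round(rect[1]),round(rect[2],1),'z',np.percentile(P[:,2],[5,95]).round(3))
print('t',ctrl.get_state()['time'])
E
```

```text
Rot [[-0.001  1.     0.   ]
 [-0.     0.    -1.   ]
 [-1.    -0.001  0.   ]]
pin wrist 0.94 [103.   1. 248.  72.] 2918 med [0.578 0.11  0.14 ] rect [585. 112.] [ 46. 140.] 79.8 z [0.137 0.143]
pin scene 0.49 [271. 225. 301. 239.] 173 med [ 0.62  -0.213  0.011] rect [ 613. -204.] [118.  44.] 61.0 z [0.    0.017]
pin side 0.63 [289. 242. 320. 255.] 135 med [0.57  0.112 0.14 ] rect [559. 103.] [85. 41.] 20.6 z [0.136 0.143]
pin side 0.45 [300. 177. 330. 203.] 171 med [ 0.621 -0.176  0.014] rect [ 605. -194.] [121.  57.] 56.3 z [0.006 0.018]
tray scene 0.92 [222. 187. 258. 220.] 1057 med [ 0.471 -0.359  0.004] rect [1077. -325.] [1420.  133.] 3.3 z [-0.002  0.019]
tray side 0.88 [345. 154. 393. 187.] 1216 med [ 0.47  -0.359  0.006] rect [454.  81.] [ 170. 1052.] 2.7 z [0.001 0.022]
staple wrist 0.97 [123.  18. 157.  67.] 783 med [0.537 0.109 0.144] rect [560.  99.] [ 25. 185.] 68.4 z [0.126 0.147]
chest wrist 0.92 [  1.   0. 375. 273.] 90749 med [0.555 0.052 0.129] rect [494.  13.] [419. 266.] 6.5 z [0.125 0.132]
chest scene 0.86 [315. 156. 404. 245.] 4835 med [0.637 0.031 0.122] rect [1002.   15.] [ 304. 1598.] 84.1 z [0.013 0.132]
chest side 0.89 [256. 200. 368. 286.] 7479 med [0.533 0.074 0.128] rect [529. 228.] [312. 774.] 4.3 z [0.023 0.133]
chest side 0.71 [285. 239. 319. 254.] 136 med [0.581 0.113 0.14 ] rect [563. 104.] [84. 44.] 25.9 z [0.134 0.143]
t 0.75
```

Run:
```python
from h import *
im=np.load('pics/wrist0.npy');
cv2.imwrite('pics/crop_pin.png',cv2.resize(im[0:110,70:290,::-1],None,fx=3.5,fy=3.5))
s=np.load('pics/scene0.npy'); cv2.imwrite('pics/crop_scene.png',cv2.resize(s[140:260,210:420,::-1],None,fx=3.8,fy=3.8))
st=ctrl.get_state()
W=cloud('wrist',np.load('pics/wrist0_d.npy'),st)
S=cloud('scene',np.load('pics/scene0_d.npy'));D=cloud('side',np.load('pics/side0_d.npy'))
hsv=cv2.cvtColor(im,cv2.COLOR_RGB2HSV)
red=(hsv[...,1]>150)&((hsv[...,0]<8)|(hsv[...,0]>172))&(hsv[...,2]>90); red[80:]=0
P=W[red]; P=P[(P[:,2]>.13)&(P[:,2]<.16)];r=cv2.minAreaRect((P[:,:2]*1000).astype(np.float32));print('tee',r,P[:,2].max(),len(P))
# shank pixels
for u in [110,120,165,180,195,210,220]:
    col=W[20:60,u]; k=(col[:,2]>.1335)&(col[:,2]<.17)
    if k.any(): print(u,np.nonzero(k)[0][[0,-1]]+20,col[k].mean(0).round(4),col[k][:,2].max().round(4), col[k][:,:2].min(0).round(4),col[k][:,:2].max(0).round(4))
# lid plane
m=(W[...,2]>.115)&(W[...,2]<.134); m[100:]&=True
Q=W[m]; A=np.c_[Q[:,:2],np.ones(len(Q))]; c=np.linalg.lstsq(A,Q[:,2],rcond=None)[0]; print('plane',c,'tilt',np.hypot(c[0],c[1]),'yaw dir of slope',np.degrees(np.arctan2(c[1],c[0])))
Q=S[(abs(S[...,2]-.128)<.012)&(abs(S[...,0]-.58)<.25)&(abs(S[...,1]-.02)<.2)]
r=cv2.minAreaRect((Q[:,:2]*1000).astype(np.float32));print('lid scene',r)
Q=D[(abs(D[...,2]-.128)<.012)&(abs(D[...,0]-.58)<.25)&(abs(D[...,1]-.02)<.2)]
r=cv2.minAreaRect((Q[:,:2]*1000).astype(np.float32));print('lid side',r)
for C,n in((S,'scene'),(D,'side')):
    r0=[r for r in ctrl.cut_out(n,'tray')][0]['region']
    P=C[r0];P=P[(abs(P[:,2]-.011)<.012)&(abs(P[:,0]-.47)<.12)&(abs(P[:,1]+.36)<.12)]
    r=cv2.minAreaRect((P[:,:2]*1000).astype(np.float32));print('tray',r)
```

```text
tee ((596.735107421875, 112.30857849121094), (9.375412940979004, 40.46783447265625), 8.433745384216309) 0.1445350940489745 945
110 [41 55] [0.518  0.1047 0.141 ] 0.1427 [0.5162 0.1008] [0.519 0.109]
120 [26 56] [0.525  0.1056 0.1421] 0.1461 [0.5215 0.1004] [0.5274 0.1187]
165 [32 49] [0.5531 0.1091 0.1407] 0.1431 [0.5504 0.1048] [0.5544 0.1143]
180 [20 46] [0.5626 0.1119 0.14  ] 0.1434 [0.561  0.1062] [0.5638 0.1222]
195 [27 44] [0.5723 0.112  0.1408] 0.1423 [0.5708 0.1075] [0.573 0.117]
210 [24 41] [0.5819 0.1137 0.141 ] 0.1427 [0.5807 0.1092] [0.5824 0.119 ]
220 [20 40] [0.588  0.1147 0.1405] 0.143 [0.5867 0.11  ] [0.5886 0.1221]
plane [-0.00302149  0.03836281  0.12933822] tilt 0.038481614678136565 yaw dir of slope 94.50337723431049
lid scene ((612.9248046875, -22.231842041015625), (409.5215759277344, 363.6445617675781), 7.113081455230713)
lid side ((612.6869506835938, 1.611175537109375), (407.4814453125, 322.0531005859375), 7.108582973480225)
tray ((463.6027526855469, -360.1867370605469), (120.37406158447266, 184.7194061279297), 85.33834838867188)
tray ((471.8983154296875, -365.43560791015625), (144.84194946289062, 165.71533203125), 83.88301849365234)
```

View pics/crop_pin.png

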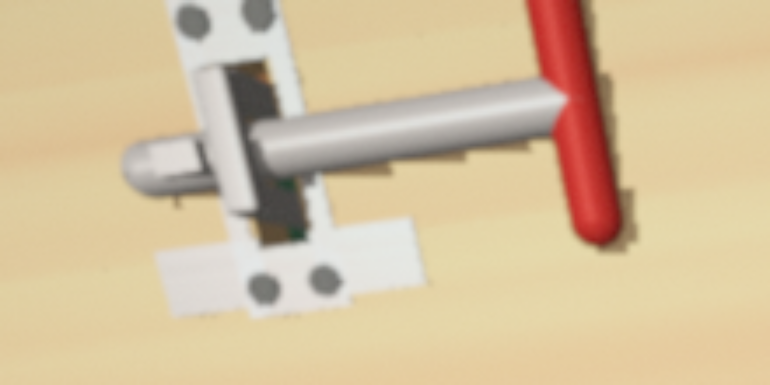

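View pics/crop_scene.png

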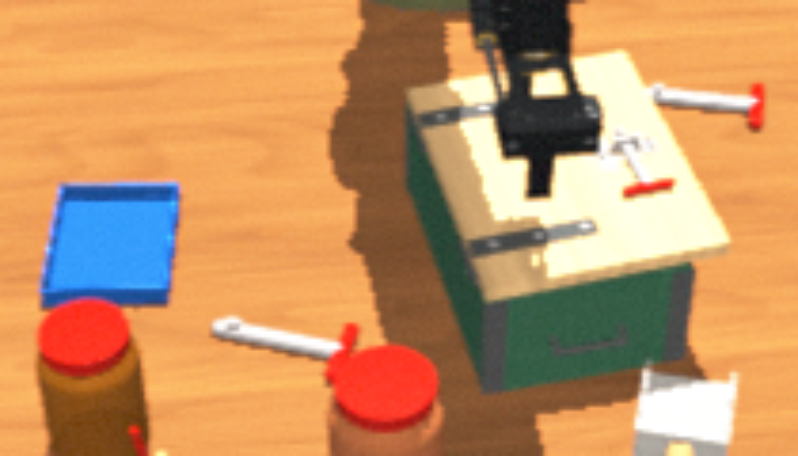

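Request:
{"op": "servo_tool", "data": {"dp": [[0, -0.66, -0.9], [0, -0.66, -0.9], [0, -0.66, -0.9], [0, -0.66, -0.9], [0, -0.66, -0.87]], "yaw": [0, 0, 0, 0, 0], "fingers": 0.4, "grip_force": 15}}

```text
time: 1.35
position: [0.5668, 0.1127, 0.2227]
tool_rot: [1.209, 1.209, -1.209]
ft_force: [-0.0, 0.3, 0.1]
grip_width: 0.631
```

Request:
{"op": "servo_tool", "data": {"dp": [[0, 0, 0], [0, 0, 0], [0, 0, 0], [0, 0, 0], [0, 0, 0]], "yaw": [1, 1, 1, 1, 1]}}

```text
time: 1.85
position: [0.5675, 0.1117, 0.2227]
tool_rot: [1.587, 0.911, -1.586]
ft_force: [-0.1, -0.3, 0.1]
grip_width: 0.403
```

Request:
{"op": "servo_tool", "data": {"dp": [[0, 0, 0], [0, 0, 0], [0, 0, 0], [0, 0, 0], [0, 0, 0]], "yaw": [1, 1, 1, 1, 1]}}

```text
time: 2.35
position: [0.5675, 0.1117, 0.2227]
tool_rot: [1.93, 0.513, -1.929]
ft_force: [-0.4, -0.9, 0.1]
grip_width: 0.401
```

Request:
{"op": "servo_tool", "data": {"dp": [[0, 0, 0], [0, 0, 0], [0, 0, 0], [0, 0, 0], [0, 0, 0]], "yaw": [1, 1, 1, 0.8, 0]}}

```text
time: 2.85
position: [0.5675, 0.1117, 0.2227]
tool_rot: [2.157, 0.135, -2.156]
ft_force: [-0.7, -0.2, 0.3]
grip_width: 0.403
```

Run:
```python
from h import *
st=ctrl.get_state(); print(st['time'],st['position'],st['ft_force'],st['joint_positions'].round(2)); M=R.from_rotvec(st['tool_rot']).as_matrix();print(M.round(3))
im,d=ctrl.get_image('wrist');cv2.imwrite('pics/w1.png',im[:,:,::-1]);np.save('pics/w1.npy',im);np.save('pics/w1d.npy',d)
W=cloud('wrist',d,st)
hsv=cv2.cvtColor(im,cv2.COLOR_RGB2HSV)
red=(hsv[...,1]>150)&((hsv[...,0]<8)|(hsv[...,0]>172))&(hsv[...,2]>90)
P=W[red]; P=P[(P[:,2]>.13)&(P[:,2]<.16)]
if len(P): print('tee',cv2.minAreaRect((P[:,:2]*1000).astype(np.float32)),P[:,2].max(),len(P))
for n in ['pin','staple']:
  for r in ctrl.cut_out('wrist',n):
    P=W[r['region']];print(n,r['score'],r['extent'],np.median(P,0),P[:,2].max())
for n,i in (('scene',0),('side',0)):
    im,d=ctrl.get_image(n);cv2.imwrite(f'pics/{n}1.png',im[:,:,::-1]);C=cloud(n,d)
    m=(C[...,2]>.013)&(C[...,2]<.03)&(abs(C[...,0]-.47)<.12)&(abs(C[...,1]+.36)<.11)
    h=cv2.cvtColor(im,cv2.COLOR_RGB2HSV); m&=(h[...,0]>95)&(h[...,0]<125)&(h[...,1]>120)
    P=C[m];print('tray rim',n,len(P),cv2.minAreaRect((P[:,:2]*1000).astype(np.float32)),P.min(0).round(3),P.max(0).round(3))
```

```text
2.85 [0.5675401  0.11172982 0.22267385] [-0.73678799 -0.23923797  0.30764435] [-0.21  0.17 -0.03  1.64  0.01  1.34 -1.69]
[[ 0.     0.125 -0.992]
 [-0.    -0.992 -0.125]
 [-1.     0.    -0.   ]]
tee ((595.3245239257812, 116.50401306152344), (9.572046279907227, 47.524375915527344), 6.798177242279053) 0.14294991430234952 830
pin 0.77 [554.0, 105.0, 639.5, 182.9] [ 0.62597725 -0.16164267  0.01313206] 0.38526309221246974
pin 0.66 [279.5, 163.9, 353.8, 274.5] [0.58400518 0.11161661 0.14014724] 0.38526309221246974
staple 0.95 [299.2, 237.1, 333.1, 257.3] [0.53672644 0.1092481  0.14504142] 0.38526309221246974
tray rim scene 130 ((475.96295166015625, -357.0166931152344), (112.05208587646484, 157.46043395996094), 85.0973892211914) [ 0.395 -0.418  0.013] [ 0.557 -0.296  0.023]
tray rim side 190 ((470.2119445800781, -353.5807800292969), (120.79829406738281, 148.59010314941406), 84.85655975341797) [ 0.392 -0.417  0.013] [ 0.548 -0.291  0.025]
```

View pics/w1.png

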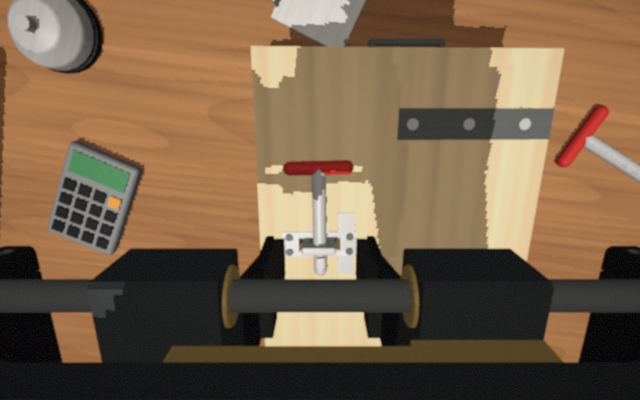

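Request:
{"op": "servo_tool", "data": {"dp": [[0.9, 0, 0], [0.9, 0, 0], [0.8, 0, 0], [0.7, 0, 0], [0.1, 0, 0]], "yaw": [0, 0, 0, 0, 0]}}

```text
time: 3.6
position: [0.5658, 0.1113, 0.1351]
tool_rot: [2.151, 0.136, -2.161]
ft_force: [-0.7, -0.2, 1.0]
grip_width: 0.4
```

Request:
{"op": "servo_tool", "data": {"dp": [[0.1, 0, 0], [0.1, 0, 0], [0.08, 0, 0], [0.05, 0, 0], [0, 0, 0]], "yaw": [0, 0, 0, 0, 0]}}

```text
time: 4.1
position: [0.5683, 0.1119, 0.1313]
tool_rot: [2.159, 0.136, -2.154]
ft_force: [-1.9, -0.0, 5.8]
grip_width: 0.402
```

Request:
{"op": "servo_tool", "data": {"dp": [[0.1, 0, 0], [0.1, 0, 0], [0.1, 0, 0], [0, 0, 0], [0, 0, 0]], "yaw": [0, 0, 0, 0, 0]}}

```text
time: 4.6
position: [0.5683, 0.1126, 0.1247]
tool_rot: [2.159, 0.138, -2.154]
ft_force: [-3.2, -0.0, 10.9]
grip_width: 0.404
```

Request:
{"op": "servo_tool", "data": {"dp": [[0.1, 0, 0], [0.06, 0, 0], [0, 0, 0], [0, 0, 0], [0, 0, 0]], "yaw": [0, 0, 0, 0, 0]}}

```text
time: 5.1
position: [0.5684, 0.1125, 0.1243]
tool_rot: [2.16, 0.137, -2.153]
ft_force: [-11.1, -1.7, 27.9]
grip_width: 0.4
```

Request:
{"op": "servo_tool", "data": {"dp": [[0, 0, 0], [0, 0, 0], [0, 0, 0], [0, 0, 0], [0, 0, 0]], "yaw": [0, 0, 0, 0, 0], "fingers": 0, "grip_force": 12}}

```text
time: 5.6
position: [0.5717, 0.1124, 0.1243]
tool_rot: [2.169, 0.137, -2.146]
ft_force: [-2.9, -1.6, 20.2]
grip_width: 0.112
```

Run:
```python
from h import *
st=ctrl.get_state(); print(st['time'],st['position'],st['ft_force'],st['grip_width'])
im,d=ctrl.get_image('side');cv2.imwrite('pics/side2.png',cv2.resize(im[200:300,230:390,::-1],None,fx=4,fy=4))
im,d=ctrl.get_image('wrist');cv2.imwrite('pics/w2.png',im[:,:,::-1])
```

```text
5.6 [0.57170104 0.11238179 0.12430526] [-2.94177171 -1.64846341 20.24883947] 0.11234170277306979
```

View pics/side2.png

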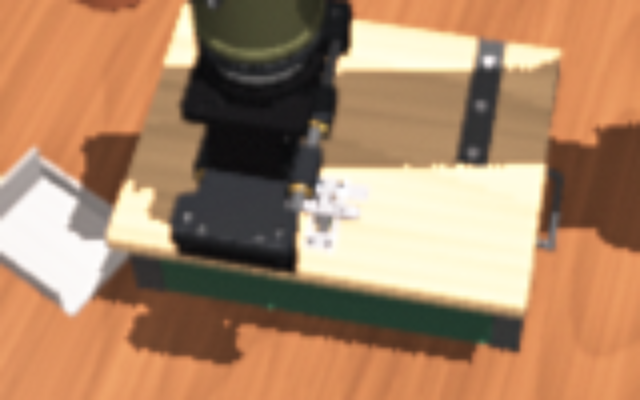

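View pics/w2.png

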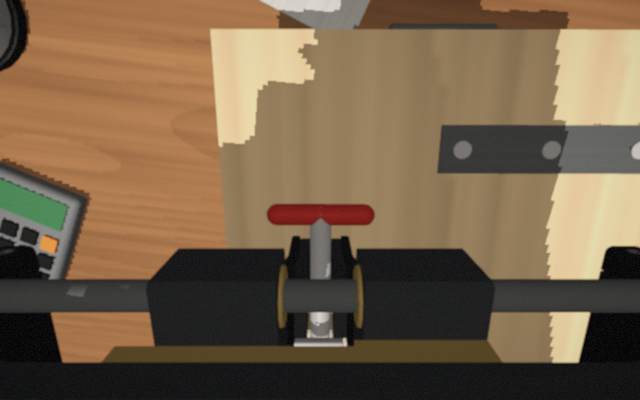

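Request:
{"op": "servo_tool", "data": {"dp": [[0.06, 0, 0], [0, 0, -0.15], [0, 0, -0.2], [0, 0, -0.2], [0, 0, -0.2]], "yaw": [0, 0, 0, 0, 0], "grip_force": 18}}

```text
time: 6.2
position: [0.5773, 0.1129, 0.1241]
tool_rot: [2.135, 0.134, -2.175]
ft_force: [-41.9, -7.9, 54.6]
grip_width: 0.105
```

Request:
{"op": "servo_tool", "data": {"dp": [[-0.06, 0, 0.1], [-0.04, 0, 0], [0, 0, 0], [0, 0, 0], [0, 0, 0]], "yaw": [0, 0, 0, 0, 0]}}

```text
time: 6.7
position: [0.5784, 0.113, 0.1242]
tool_rot: [2.145, 0.135, -2.167]
ft_force: [-25.0, -4.5, 34.5]
grip_width: 0.102
```

Run:
```python
from h import *
st=ctrl.get_state(); print(st['time'],st['position'],st['ft_force'],st['grip_width'])
im,d=ctrl.get_image('wrist');cv2.imwrite('pics/w3.png',im[:,:,::-1])
```

```text
6.7 [0.57838303 0.11302069 0.12424498] [-25.01298366  -4.50939351  34.52886308] 0.10176655765066357
```

View pics/w3.png

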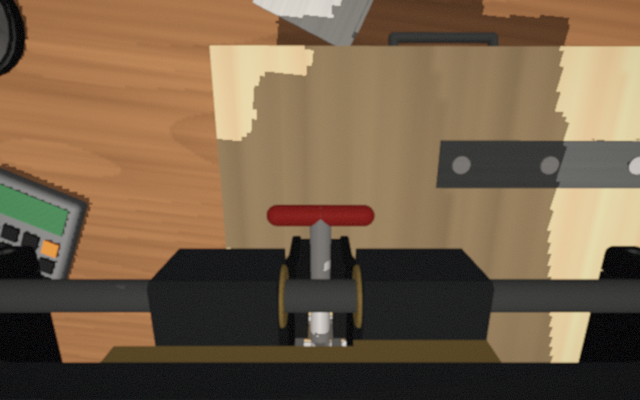

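Request:
{"op": "servo_tool", "data": {"dp": [[-0.04, 0, 0], [-0.02, 0, -0.1], [0, 0, -0.15], [0, 0, -0.15], [0, 0, -0.15]], "yaw": [0, 0, 0, 0, 0]}}

```text
time: 7.25
position: [0.5928, 0.1147, 0.1243]
tool_rot: [2.146, 0.134, -2.166]
ft_force: [-21.1, -3.7, 25.9]
grip_width: 0.105
```

Request:
{"op": "servo_tool", "data": {"dp": [[0, 0, -0.2], [0, 0, -0.2], [0, 0, -0.2], [0, 0, -0.2], [0, 0, -0.2]], "yaw": [0, 0, 0, 0, 0]}}

```text
time: 7.75
position: [0.618, 0.1177, 0.1243]
tool_rot: [2.147, 0.134, -2.165]
ft_force: [-18.5, -3.0, 24.0]
grip_width: 0.102
```

Run:
```python
from h import *
st=ctrl.get_state(); print(st['time'],st['position'],st['ft_force'],st['grip_width'])
im,d=ctrl.get_image('wrist');cv2.imwrite('pics/w4.png',im[:,:,::-1])
```

```text
7.75 [0.61799664 0.11770072 0.12429343] [-18.45510554  -2.97674362  23.99390878] 0.10182507933940511
```

View pics/w4.png

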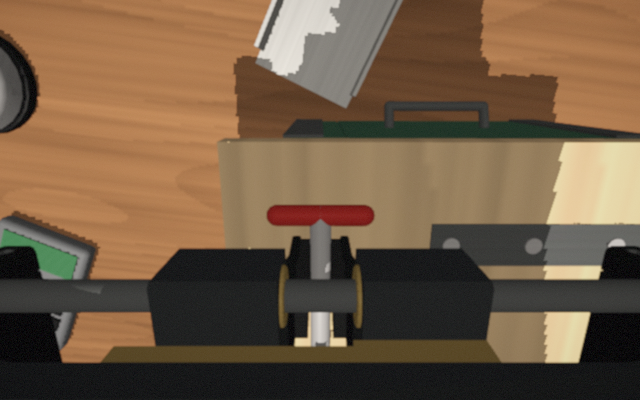

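Request:
{"op": "servo_tool", "data": {"dp": [[0, 0, -0.25], [0, 0, -0.25], [0, 0, -0.25], [0, 0, -0.25], [0, 0, -0.1]], "yaw": [0, 0, 0, 0, 0]}}

```text
time: 8.3
position: [0.646, 0.1212, 0.1243]
tool_rot: [2.148, 0.134, -2.164]
ft_force: [-17.9, -3.8, 21.6]
grip_width: 0.107
```

Request:
{"op": "servo_tool", "data": {"dp": [[-0.2, 0, 0], [-0.2, 0, 0], [-0.5, 0, -0.3], [-0.9, 0, -0.2], [-0.9, 0, 0]], "yaw": [0, 0, 0, 0, 0], "grip_force": 25}}

```text
time: 8.8
position: [0.662, 0.1236, 0.1881]
tool_rot: [2.156, 0.136, -2.157]
ft_force: [0.1, -0.2, -0.4]
grip_width: 0.105
```

Run:
```python
from h import *
st=ctrl.get_state(); print(st['time'],st['position'],st['ft_force'],st['grip_width'])
im,d=ctrl.get_image('wrist');cv2.imwrite('pics/w5.png',im[:,:,::-1])
W=cloud('wrist',d,st)
hsv=cv2.cvtColor(im,cv2.COLOR_RGB2HSV)
red=(hsv[...,1]>150)&((hsv[...,0]<8)|(hsv[...,0]>172))&(hsv[...,2]>90);red[:,450:]=0
P=W[red]; P=P[(P[:,2]>.13)&(P[:,2]<.3)]
if len(P): print('tee',cv2.minAreaRect((P[:,:2]*1000).astype(np.float32)),np.median(P[:,2]),len(P))
im,d=ctrl.get_image('side');cv2.imwrite('pics/side5.png',im[:,:,::-1])
```

```text
8.8 [0.66204535 0.12361951 0.18806512] [ 0.141394   -0.18616604 -0.43819297] 0.10546328580604647
tee ((686.4891967773438, 126.69419860839844), (8.49715518951416, 48.608394622802734), 7.168598651885986) 0.19714890351317738 1903
```

View pics/w5.png

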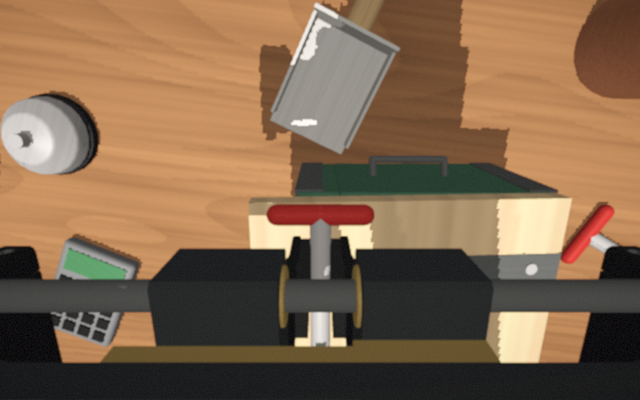

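View pics/side5.png

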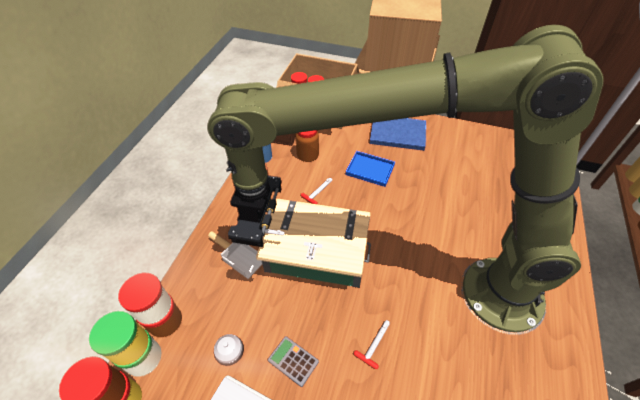

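Request:
{"op": "servo_tool", "data": {"dp": [[-0.6, 0.4, 0.2], [-0.6, 0.91, 0.47], [-0.3, 0.91, 0.47], [0, 0.91, 0.47], [0, 0.91, 0.47]], "yaw": [0, 0, 0, 0, 0]}}

```text
time: 9.4
position: [0.6216, 0.0149, 0.225]
tool_rot: [2.155, 0.134, -2.158]
ft_force: [-0.3, -0.7, -1.0]
grip_width: 0.105
```

Request:
{"op": "servo_tool", "data": {"dp": [[0, 0.91, 0.47], [0, 0.91, 0.47], [0, 0.91, 0.47], [0, 0.91, 0.47], [0, 0.91, 0.47]], "yaw": [0, 0, 0, 0, 0]}}

```text
time: 9.9
position: [0.5771, -0.1051, 0.2246]
tool_rot: [2.155, 0.135, -2.159]
ft_force: [0.7, -0.6, -1.0]
grip_width: 0.108
```

Request:
{"op": "servo_tool", "data": {"dp": [[0, 0.91, 0.47], [0, 0.91, 0.47], [0, 0.91, 0.47], [0, 0.91, 0.47], [0, 0.91, 0.47]], "yaw": [0, 0, 0, 0, 0]}}

```text
time: 10.4
position: [0.533, -0.225, 0.2246]
tool_rot: [2.155, 0.135, -2.159]
ft_force: [-0.8, -0.1, -0.7]
grip_width: 0.104
```

Request:
{"op": "servo_tool", "data": {"dp": [[0, 0.91, 0.47], [0, 0.91, 0.47], [0, 0.91, 0.47], [0, 0.91, 0.47], [0, 0.5, 0.3]], "yaw": [0, 0, 0, 0, 0]}}

```text
time: 10.9
position: [0.491, -0.3358, 0.2247]
tool_rot: [2.156, 0.132, -2.161]
ft_force: [-1.3, -0.6, -1.7]
grip_width: 0.1
```

Request:
{"op": "servo_tool", "data": {"dp": [[0, 0, 0], [0, 0, 0], [0, 0, 0], [0, 0, 0], [0, 0, 0]], "yaw": [1, 1, 0.05, 0, 0]}}

```text
time: 11.4
position: [0.4936, -0.3327, 0.2252]
tool_rot: [-2.177, 0.094, 2.177]
ft_force: [-0.8, 0.0, -0.9]
grip_width: 0.105
```

Run:
```python
from h import *
st=ctrl.get_state(); print(st['time'],st['position'],st['ft_force'],st['grip_width']);M=R.from_rotvec(st['tool_rot']).as_matrix();print(M.round(3))
im,d=ctrl.get_image('wrist');cv2.imwrite('pics/w6.png',im[:,:,::-1])
W=cloud('wrist',d,st)
h=cv2.cvtColor(im,cv2.COLOR_RGB2HSV); m=(h[...,0]>95)&(h[...,0]<125)&(h[...,1]>120)&(W[...,2]>.013)&(W[...,2]<.03)&(abs(W[...,0]-.47)<.12)&(abs(W[...,1]+.36)<.1)
P=W[m]; print(cv2.minAreaRect((P[:,:2]*1000).astype(np.float32)),P.min(0),P.max(0))
im,d=ctrl.get_image('scene');cv2.imwrite('pics/s6.png',im[:,:,::-1])
```

```text
11.4 [ 0.49364597 -0.3326689   0.22518944] [-0.84786837  0.00688649 -0.88596325] 0.10544508090341859
[[-0.    -0.087 -0.996]
 [ 0.    -0.996  0.087]
 [-1.    -0.     0.   ]]
((471.5411376953125, -355.2235107421875), (112.8786849975586, 147.95802307128906), 84.86520385742188) [ 0.39652193 -0.41732985  0.01300936] [ 0.54974645 -0.29533123  0.0227533 ]
```

View pics/w6.png

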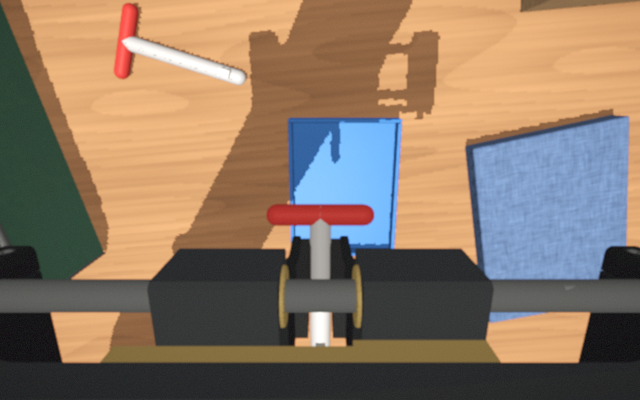

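View pics/s6.png

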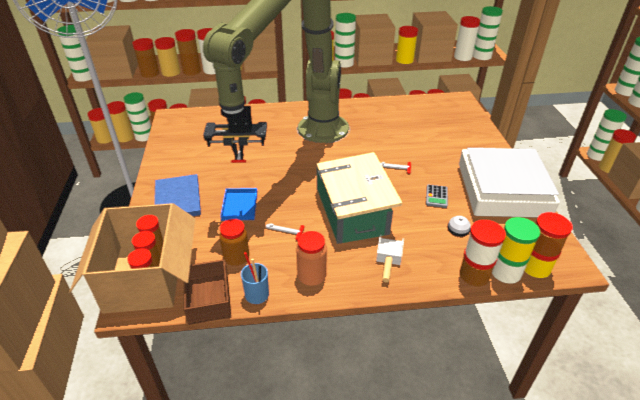

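Request:
{"op": "servo_tool", "data": {"dp": [[0, 0.5, 0.1], [0, 0.48, 0.1], [0.8, 0, 0], [0.8, 0, 0], [0.8, 0, 0]], "yaw": [0, 0, 0, 0, 0]}}

```text
time: 12.0
position: [0.4857, -0.3589, 0.1648]
tool_rot: [-2.176, 0.1, 2.175]
ft_force: [-0.1, 0.3, -1.4]
grip_width: 0.105
```

Request:
{"op": "servo_tool", "data": {"dp": [[0.9, 0, 0], [0.9, 0, 0], [0.9, 0, 0], [0.9, 0, 0], [0.7, 0, 0]], "yaw": [0, 0, 0, 0, 0]}}

```text
time: 12.5
position: [0.4853, -0.3584, 0.0564]
tool_rot: [-2.174, 0.099, 2.177]
ft_force: [-0.6, 0.7, -0.7]
grip_width: 0.1
```

Request:
{"op": "servo_tool", "data": {"dp": [[0.8, 0, 0], [0.5, 0, 0], [0.3, 0, 0], [0.2, 0, 0], [0, 0, 0]], "yaw": [0, 0, 0, 0, 0]}}

```text
time: 13.0
position: [0.4864, -0.3572, 0.0127]
tool_rot: [-2.176, 0.097, 2.176]
ft_force: [-0.3, -0.6, -0.8]
grip_width: 0.11
```

Down another 8 mm to the tray floor at z≈0.005.

Request:
{"op": "servo_tool", "data": {"dp": [[0.15, 0, 0], [0.1, 0, 0], [0.06, 0, 0], [0, 0, 0], [0, 0, 0]], "yaw": [0, 0, 0, 0, 0]}}

```text
time: 13.5
position: [0.4866, -0.357, 0.0052]
tool_rot: [-2.176, 0.097, 2.176]
ft_force: [-0.2, 0.6, -1.8]
grip_width: 0.103
```

Request:
{"op": "servo_tool", "data": {"dp": [[0, 0, 0], [0, 0, 0], [0, 0, 0], [0, 0, 0], [0, 0, 0]], "yaw": [0, 0, 0, 0, 0], "fingers": 0.3}}

```text
time: 14.0
position: [0.4866, -0.357, 0.0052]
tool_rot: [-2.176, 0.097, 2.176]
ft_force: [0.2, 0.6, -0.3]
grip_width: 0.294
```

Request:
{"op": "servo_tool", "data": {"dp": [[-0.2, 0, 0], [-0.5, 0, 0], [-0.9, 0, 0], [-1, 0, 0], [-1, 0, 0]], "yaw": [0, 0, 0, 0, 0]}}

```text
time: 14.5
position: [0.4867, -0.3572, 0.0971]
tool_rot: [-2.177, 0.098, 2.175]
ft_force: [0.7, -0.9, -0.7]
grip_width: 0.3
```

Run:
```python
from h import *
st=ctrl.get_state(); print(st['time'],st['position'],st['ft_force'],st['grip_width'])
im,d=ctrl.get_image('wrist');cv2.imwrite('pics/w7.png',im[:,:,::-1])
im,d=ctrl.get_image('side');cv2.imwrite('pics/side7.png',cv2.resize(im[80:260,240:440,::-1],None,fx=3.2,fy=3.2));print(ctrl.get_state()['time'])
im,d=ctrl.get_image('scene');cv2.imwrite('pics/s7.png',im[:,:,::-1]);C=cloud('scene',d)
for n in ['jar_a','jar_b','scoop','bell','calculator']:
  for r in ctrl.cut_out('scene',n)[:2]: print(n,r['score'],r['extent'],np.nanmedian(C[r['region']],0).round(3))
# chest lid corners
m=(C[...,2]>.11)&(C[...,2]<.16)&(abs(C[...,0]-.58)<.25)&(abs(C[...,1]-.02)<.2);Q=C[m];print(cv2.boxPoints(cv2.minAreaRect((Q[:,:2]*1000).astype(np.float32))))
```

```text
14.5 [ 0.48665233 -0.35721126  0.09713545] [ 0.72307753 -0.90288844 -0.6684615 ] 0.30000104086081714
14.6
jar_a 0.74 [215.8, 218.8, 247.8, 265.4] [ 0.744 -0.362  0.095]
jar_a 0.69 [294.3, 233.5, 327.0, 285.2] [ 0.847 -0.138  0.114]
jar_b 0.74 [215.8, 218.8, 247.8, 265.4] [ 0.744 -0.362  0.095]
jar_b 0.69 [294.3, 233.5, 327.0, 285.2] [ 0.847 -0.138  0.114]
scoop 0.96 [377.8, 239.2, 404.4, 283.7] [0.785 0.113 0.008]
bell 0.86 [443.5, 215.4, 471.5, 238.6] [0.688 0.365 0.027]
calculator 0.87 [424.7, 183.6, 445.1, 209.0] [0.514 0.345 0.012]
[[ 341.29468   -52.80767 ]
 [ 826.76     -181.9513  ]
 [ 903.0665    104.893425]
 [ 417.6012    234.03705 ]]
```

View pics/w7.png

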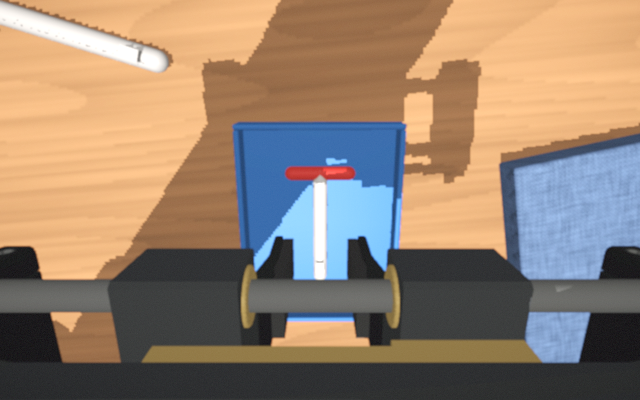

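View pics/side7.png

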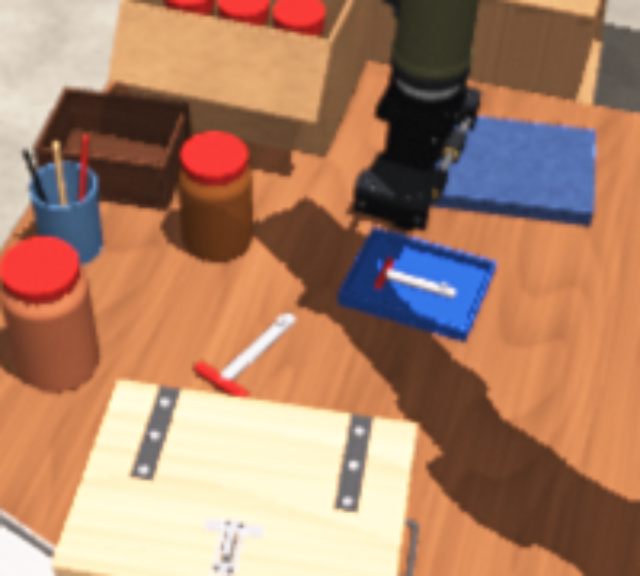

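Request:
{"op": "servo_tool", "data": {"dp": [[-1, 0, 0], [-1, 0, 0], [-1, 0, 0], [-1, 0, 0], [-1, 0, 0]], "yaw": [-0.5, -1, -1, -1, -1], "fingers": 0}}

```text
time: 15.4
position: [0.4861, -0.3567, 0.2201]
tool_rot: [2.009, 0.395, -2.011]
ft_force: [-0.3, 1.0, -0.2]
grip_width: 0.014
```

Request:
{"op": "servo_tool", "data": {"dp": [[-1, 0, 0], [0, 0, 0], [0, 0, 0], [0, 0, 0], [0, 0, 0]], "yaw": [-1, -1, -1, -1, -1]}}

```text
time: 15.9
position: [0.4862, -0.3568, 0.244]
tool_rot: [1.676, 0.822, -1.678]
ft_force: [-0.6, -0.2, 0.4]
grip_width: 0.007
```

Request:
{"op": "servo_tool", "data": {"dp": [[0, 0, 0], [0, 0, 0], [0, 0, 0], [0, 0, 0], [0, 0, 0]], "yaw": [-1, -1, -1, -1, -1]}}

```text
time: 16.4
position: [0.4862, -0.3568, 0.2439]
tool_rot: [1.309, 1.143, -1.31]
ft_force: [1.0, 0.4, -0.1]
grip_width: 0.002
```

Request:
{"op": "servo_tool", "data": {"dp": [[0, 0, 0], [0, 0, 0], [0, 0, 0], [0, 0, -0.5], [0, 0.2, -1]], "yaw": [-1, -1, -0.55, 0, 0]}}

```text
time: 16.9
position: [0.4853, -0.3202, 0.244]
tool_rot: [1.119, 1.265, -1.122]
ft_force: [0.9, -0.2, -0.3]
grip_width: 0.006
```

Run:
```python
from h import *
st=ctrl.get_state(); print(st['time'],st['position'],st['ft_force'],st['grip_width'],st['joint_positions'].round(2));M=R.from_rotvec(st['tool_rot']).as_matrix();print(M.round(3))
t=np.array([.5278,.1784,.108]);print((M.T@(t-st['position'])/.025).round(2))
```

```text
16.9 [ 0.4853042  -0.32015196  0.24401128] [ 0.89070479 -0.21911417 -0.29324462] 0.005823397222526598 [ 0.45  0.17  0.1   1.6  -0.02  1.38  0.67]
[[-0.002  0.993  0.12 ]
 [-0.     0.12  -0.993]
 [-1.    -0.002 -0.   ]]
[  5.44   4.09 -19.59]
```

Request:
{"op": "servo_tool", "data": {"dp": [[0, 0.2, -1], [0, 0.2, -1], [0, 0.2, -1], [0, 0.2, -1], [0, 0.2, -1]], "yaw": [0, 0, 0, 0, 0]}}

```text
time: 17.4
position: [0.4954, -0.1898, 0.2445]
tool_rot: [1.117, 1.267, -1.117]
ft_force: [0.9, 0.1, -0.1]
grip_width: 0.002
```

Request:
{"op": "servo_tool", "data": {"dp": [[0, 0.2, -1], [0, 0.2, -1], [0, 0.2, -1], [0, 0.2, -1], [0, 0.2, -1]], "yaw": [0, 0, 0, 0, 0]}}

```text
time: 17.9
position: [0.5043, -0.0629, 0.2446]
tool_rot: [1.117, 1.266, -1.117]
ft_force: [0.6, 0.0, -0.4]
grip_width: 0.011
```

Request:
{"op": "servo_tool", "data": {"dp": [[0, 0.2, -1], [0, 0.2, -1], [0, 0.2, -1], [0, 0.2, -1], [0, 0.2, -1]], "yaw": [0, 0, 0, 0, 0]}}

```text
time: 18.4
position: [0.5132, 0.064, 0.2446]
tool_rot: [1.116, 1.266, -1.118]
ft_force: [-0.1, 0.5, 0.4]
grip_width: 0.004
```

Request:
{"op": "servo_tool", "data": {"dp": [[0, 0.2, -1], [0, 0.2, -1], [0, 0.2, -1], [0, 0, -0.6], [0, 0, -0.5]], "yaw": [0, 0, 0, 0, 0]}}

```text
time: 18.9
position: [0.5152, 0.1671, 0.2446]
tool_rot: [1.115, 1.267, -1.117]
ft_force: [0.1, -0.4, 0.0]
grip_width: 0.001
```

Run:
```python
from h import *
st=ctrl.get_state(); print(st['time'],st['position'],st['ft_force'],st['grip_width'],st['joint_positions'].round(2));M=R.from_rotvec(st['tool_rot']).as_matrix()
t=np.array([.5278,.1784,.108]);print((M.T@(t-st['position'])/.025).round(2))
im,d=ctrl.get_image('wrist');cv2.imwrite('pics/w8.png',im[:,:,::-1]);np.save('pics/w8d.npy',d)
W=cloud('wrist',d,st)
ey=np.array([.992,.127,0]);ex=np.array([.127,-.992,0])
# lid points: front edge in ex coordinates rel. staple est
s=np.array([.5367,.109,0])
X=(W-s)@ex;Y=(W-s)@ey
m=(abs(W[...,2]-.135)<.012)&(abs(Y)<.13)&(X>-.09)&(X<.2)
for y0 in np.arange(-.1,.11,.04):
    k=m&(abs(Y-y0)<.01)
    if k.sum(): print(round(y0,2),k.sum(),np.percentile(X[k],[.5,2]).round(4),W[k][X[k]<-.03][:,2].max() if (X[k]<-.03).any() else None)
```

```text
18.9 [0.51523916 0.16705499 0.24463546] [ 0.14042677 -0.38819804  0.03481712] 0.0006949968410967037 [-0.05  0.1  -0.33  1.68  0.03  1.37 -0.26]
[ 5.46  0.56 -0.39]
-0.1 939 [-0.0448 -0.0446] 0.13929002241773808
-0.06 945 [-0.0447 -0.0445] 0.13927195054940467
-0.02 873 [-0.0446 -0.0444] 0.13893849627314891
0.02 936 [-0.0445 -0.0443] 0.13982803472910826
0.06 935 [-0.0443 -0.0441] 0.13879216390843446
0.1 1265 [-0.0441 -0.0439] 0.13905077989208975
```

View pics/w8.png

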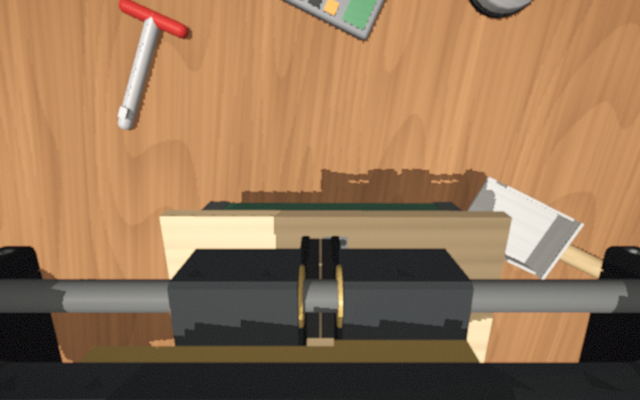

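Request:
{"op": "servo_tool", "data": {"dp": [[0, 0.3, -0.4], [0.5, 0.25, -0.2], [1, 0, 0], [1, 0, 0], [1, 0, 0]], "yaw": [0, 0, 0, 0, 0]}}

```text
time: 19.45
position: [0.5284, 0.1816, 0.1556]
tool_rot: [1.117, 1.265, -1.118]
ft_force: [0.2, -0.4, 0.4]
grip_width: 0.007
```

Request:
{"op": "servo_tool", "data": {"dp": [[0.9, 0, 0], [0.7, 0, 0], [0.3, 0, 0], [0.05, 0, 0], [0, 0, 0]], "yaw": [0, 0, 0, 0, 0], "grip_force": 30}}

```text
time: 19.95
position: [0.5285, 0.1823, 0.109]
tool_rot: [1.117, 1.265, -1.116]
ft_force: [-0.2, 0.1, 0.3]
grip_width: 0.003
```

Request:
{"op": "servo_tool", "data": {"dp": [[0, 0, 0.2], [0, 0, 0.2], [0, 0, 0.1], [0, 0, 0.1], [0, 0, 0.1]], "yaw": [0, 0, 0, 0, 0]}}

```text
time: 20.45
position: [0.5303, 0.1648, 0.109]
tool_rot: [1.116, 1.266, -1.116]
ft_force: [1.0, 0.9, 0.3]
grip_width: 0.007
```

Request:
{"op": "servo_tool", "data": {"dp": [[0, 0, 0.1], [0, 0, 0.1], [0, 0, 0.05], [0, 0, 0], [0, 0, 0]], "yaw": [0, 0, 0, 0, 0]}}

```text
time: 20.95
position: [0.5304, 0.1642, 0.1091]
tool_rot: [1.119, 1.272, -1.11]
ft_force: [-1.0, 9.4, -0.8]
grip_width: 0.001
```

Request:
{"op": "servo_tool", "data": {"dp": [[0, 0, 0.15], [0, 0, 0.1], [-0.1, 0, 0], [-0.1, 0, 0], [-0.1, 0, 0]], "yaw": [0, 0, 0, 0, 0]}}

```text
time: 21.45
position: [0.5304, 0.1634, 0.1169]
tool_rot: [1.121, 1.277, -1.104]
ft_force: [-0.6, 17.6, -2.5]
grip_width: 0.007
```

Request:
{"op": "servo_tool", "data": {"dp": [[-0.2, 0, 0], [-0.2, 0, 0], [-0.2, 0, 0], [-0.2, 0, 0], [0, 0, 0]], "yaw": [0, 0, 0, 0, 0]}}

```text
time: 21.95
position: [0.5309, 0.1601, 0.1374]
tool_rot: [1.119, 1.274, -1.107]
ft_force: [-1.4, 12.5, 1.8]
grip_width: 0.003
```

Run:
```python
from h import *
st=ctrl.get_state(); print(st['time'],st['position'],st['ft_force'],st['grip_width'])
im,d=ctrl.get_image('side');cv2.imwrite('pics/side9.png',cv2.resize(im[170:310,220:400,::-1],None,fx=4,fy=4))
C=cloud('side',d)
m=(C[...,2]>.115)&(C[...,2]<.2)&(abs(C[...,0]-.45)<.03)&(C[...,1]<.14)&(C[...,1]>-.04)
Q=C[m];A=np.c_[Q[:,:2],np.ones(len(Q))]; c=np.linalg.lstsq(A,Q[:,2],rcond=None)[0]; print('tilt',np.hypot(c[0],c[1]),len(Q))
```

```text
21.95 [0.53088744 0.1601237  0.13743754] [-1.43119468 12.50671779  1.84226056] 0.002823559877712047
tilt 0.18558209065575484 788
```

View pics/side9.png

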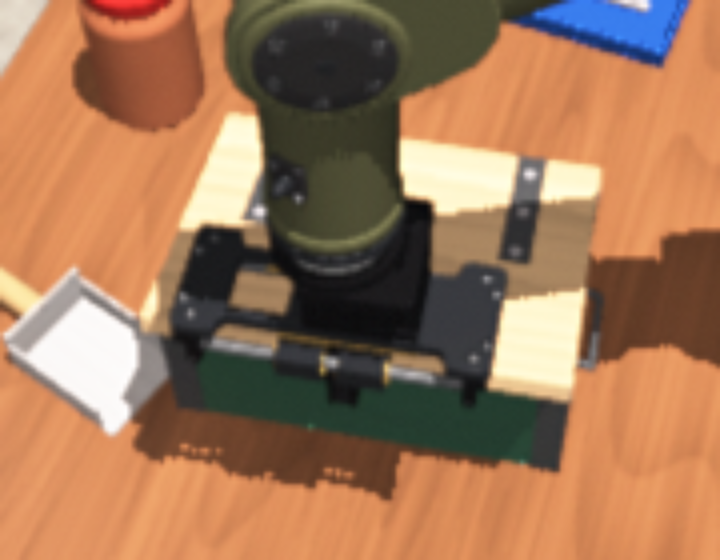

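Request:
{"op": "servo_tool", "data": {"dp": [[-0.65, 0, 0.17], [-0.64, 0, 0.22], [-0.62, 0, 0.27], [-0.6, 0, 0.31], [-0.57, 0, 0.36]], "yaw": [0, 0, 0, 0, 0]}}

```text
time: 22.5
position: [0.5349, 0.127, 0.215]
tool_rot: [1.118, 1.275, -1.106]
ft_force: [-2.0, 10.8, 3.0]
grip_width: 0.002
```

Run:
```python
from h import *
st=ctrl.get_state(); print(st['time'],st['position'],st['ft_force'],st['grip_width'])
im,d=ctrl.get_image('side');cv2.imwrite('pics/side10.png',cv2.resize(im[130:310,200:420,::-1],None,fx=3.5,fy=3.2))
C=cloud('side',d)
ey=np.array([.992,.127,0]);ex=np.array([.127,-.992,0]);s=np.array([.5367,.109,0])
X=(C-s)@ex+(-.075);Y=(C-s)@ey
m=(C[...,2]>.14)&(abs(Y+.1)<.03)&(X<.09)&(X>-.15)&(C[...,2]<.36)
print(m.sum(),np.median(np.arctan2(C[m][:,2]-.117,.09-X[m])))
```

```text
22.5 [0.53490461 0.12697474 0.21497173] [-1.978219   10.77944869  2.97384739] 0.0024416554308875496
839 0.732238959567707
```

View pics/side10.png

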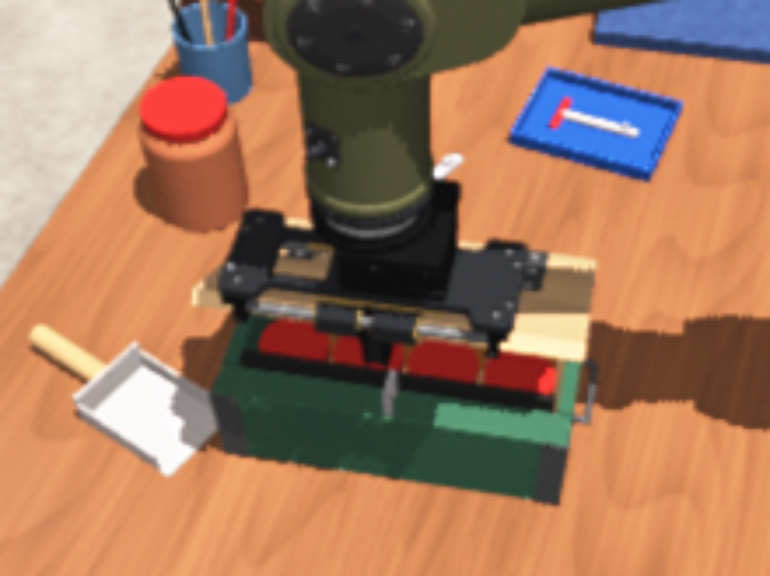

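Request:
{"op": "servo_tool", "data": {"dp": [[-0.54, 0, 0.4], [-0.51, 0, 0.44], [-0.47, 0, 0.48], [-0.43, 0, 0.51], [-0.39, 0, 0.55]], "yaw": [0, 0, 0, 0, 0]}}

```text
time: 23.05
position: [0.5428, 0.0652, 0.2737]
tool_rot: [1.117, 1.271, -1.109]
ft_force: [-2.0, 6.9, 4.3]
grip_width: 0.003
```

Request:
{"op": "servo_tool", "data": {"dp": [[-0.35, 0, 0.58], [-0.3, 0, 0.6], [-0.25, 0, 0.62], [-0.2, 0, 0.64], [-0.15, 0, 0.66]], "yaw": [0, 0, 0, 0, 0]}}

```text
time: 23.55
position: [0.553, -0.0169, 0.3033]
tool_rot: [1.116, 1.267, -1.116]
ft_force: [-1.0, 2.4, -1.2]
grip_width: 0.003
```

Run:
```python
from h import *
st=ctrl.get_state(); print(st['time'],st['position'],st['ft_force'],st['grip_width'],st['joint_positions'].round(2))
im,d=ctrl.get_image('side');cv2.imwrite('pics/side11.png',cv2.resize(im[100:310,200:420,::-1],None,fx=3.5,fy=2.8))
im,d=ctrl.get_image('scene');cv2.imwrite('pics/s11.png',cv2.resize(im[80:260,250:450,::-1],None,fx=3.5,fy=3))
```

```text
23.55 [ 0.55300453 -0.01693744  0.30327285] [-1.0381573   2.42464058 -1.15539635] 0.0030219992524972 [ 0.16  0.1  -0.19  1.56  0.02  1.49  0.09]
```

View pics/side11.png

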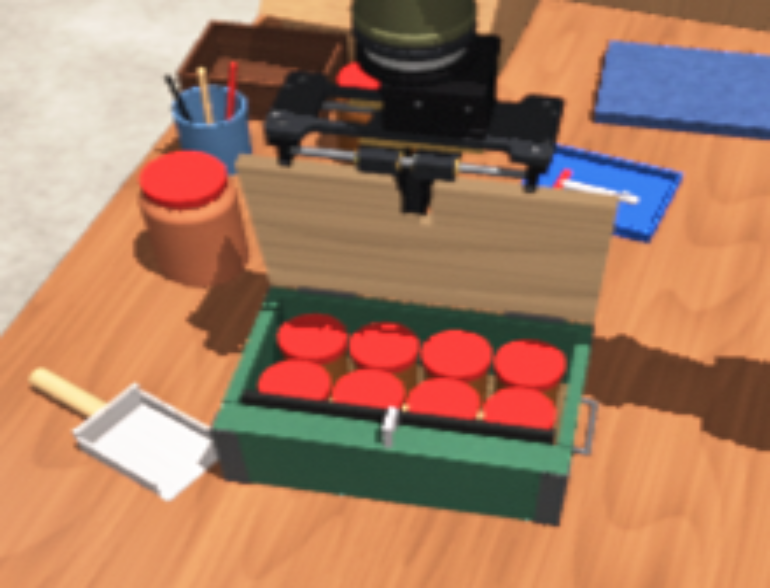

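View pics/s11.png

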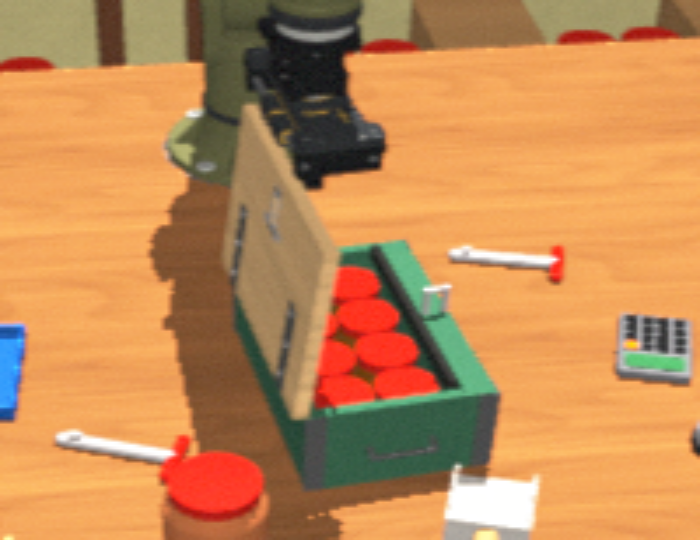

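Request:
{"op": "servo_tool", "data": {"dp": [[-0.1, 0, 0.5], [-0.05, 0, 0.5], [0, 0, 0.4], [0, 0, 0.3], [0, 0, 0.2]], "yaw": [0, 0, 0, 0, 0]}}

```text
time: 24.15
position: [0.5589, -0.0642, 0.3065]
tool_rot: [1.116, 1.266, -1.117]
ft_force: [-1.9, 2.7, -2.1]
grip_width: 0.005
```

Request:
{"op": "servo_tool", "data": {"dp": [[0, 0, 0.2], [0, 0, 0.1], [0, 0, 0], [0, 0, 0], [0, 0, -0.2]], "yaw": [0, 0, 0, 0, 0]}}

```text
time: 24.65
position: [0.5595, -0.067, 0.3072]
tool_rot: [1.117, 1.263, -1.117]
ft_force: [-0.7, -0.1, 0.5]
grip_width: 0.004
```

Request:
{"op": "servo_tool", "data": {"dp": [[0, 0, -0.5], [0, 0, -0.8], [-0.5, 0, -0.8], [-0.5, 0, -0.5], [0, 0, 0]], "yaw": [0, 0, 0, 0, 0]}}

```text
time: 25.15
position: [0.5519, 0.0018, 0.3345]
tool_rot: [1.115, 1.265, -1.109]
ft_force: [1.5, 0.1, -0.1]
grip_width: 0.005
```

Run:
```python
from h import *
st=ctrl.get_state(); print(st['time'],st['position'],st['ft_force'])
ey=np.array([.992,.127,0]);ex=np.array([.127,-.992,0]);s=np.array([.5367,.109,0])
for n in ['side','scene']:
    im,d=ctrl.get_image(n);cv2.imwrite(f'pics/{n}12.png',im[:,:,::-1])
    C=cloud(n,d);X=(C-s)@ex-.075;Y=(C-s)@ey
    m=(C[...,2]>.17)&(C[...,2]<.33)&(abs(Y)<.13)&(X>.04)&(X<.16)
    c=np.polyfit(C[m][:,2],X[m],1);print(n,m.sum(),'theta',np.pi/2+np.arctan(c[0]))
im,d=ctrl.get_image('scene');C=cloud('scene',d)
for nm in ['tray','pin','calculator','bell','scoop','ledger','jar_a']:
  for r in ctrl.cut_out('scene',nm)[:2]:
    if r['score']>.4: print(nm,round(r['score'],2),np.round(r['extent']),np.nanmedian(C[r['region']],0).round(3))
```

```text
25.15 [0.55192866 0.00184709 0.33445438] [ 1.52679549  0.1342072  -0.1234199 ]
side 3448 theta 1.7214503566900115
scene 617 theta 1.658754059795763
tray 0.86 [223. 188. 259. 218.] [ 0.468 -0.359  0.004]
pin 0.68 [377. 160. 409. 172.] [0.313 0.209 0.011]
calculator 0.89 [424. 186. 446. 207.] [0.517 0.345 0.012]
bell 0.93 [446. 215. 472. 236.] [0.689 0.365 0.026]
scoop 0.79 [374. 239. 406. 284.] [0.784 0.109 0.006]
scoop 0.46 [219. 221. 251. 266.] [ 0.744 -0.363  0.098]
ledger 0.58 [155. 175. 199. 214.] [ 0.405 -0.565  0.022]
ledger 0.5 [232. 197. 246. 213.] [ 0.506 -0.358  0.011]
jar_a 0.75 [293. 232. 328. 284.] [ 0.847 -0.137  0.113]
jar_a 0.71 [447. 213. 471. 240.] [0.689 0.366 0.027]
```

View pics/side12.png

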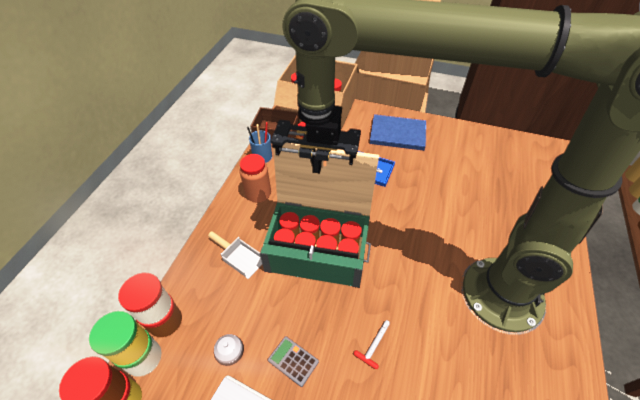

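View pics/scene12.png

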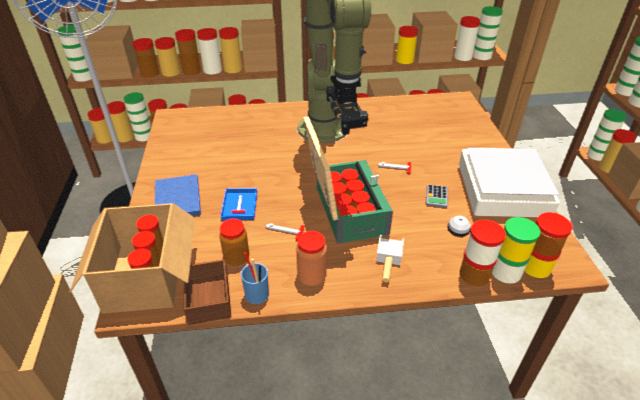

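Request:
{"op": "servo_tool", "data": {"dp": [[0, 0, -0.3], [0, 0, 0], [0, 0, 0], [0, 0, 0], [0, 0, 0]], "yaw": [0, 0, 0, 0, 0]}}

```text
time: 26.15
position: [0.5503, 0.006, 0.3318]
tool_rot: [1.116, 1.266, -1.116]
ft_force: [0.9, -0.4, 0.9]
grip_width: 0.004
```

Run:
```python
from h import *
print(ctrl.get_state()['ft_force'],ctrl.close_job())
```

```text
the job is handed in; nothing more can be done
[ 0.90520145 -0.41242929  0.8894544 ] None
```

The chest is open and the pin lies in the blue tray. I handed the job in at about 26 s of the 58 allowed; no verdict was reported.

**Pin:** I pressed the lid down to its stop with the fingertips either side of the shank, gripped the shank and drew the pin out along the staple's axis. I then laid it in the tray and let go.

**Lid:** The moves allowed no tilting of the tool, so a fingertip could not go under the lip. Instead I pushed the shut fingers against the lid's front edge, lifted it by friction and followed the hinge arc until it was past upright, then backed off.

**Last checks:**
- **Lid angle:** two cameras gave 1.66 and 1.72 rad, against the 1.4 needed.
- **Pin:** the pictures show it whole inside the tray. The pin network itself only picked out a look-alike in the last scene picture.
- **Bystanders:** the tray, calculator, bell and scoop measured within a few mm of where they started. I did not compare positions for the ledger and jars, but they look unmoved in the pictures.
- **Robot contact:** the wrist force was near zero at hand-in and the gripper was clear of the lid.

**What went less smoothly:** early in the draw the wrist force rose to about 42 N sideways with 55 N of press. The force ratio pointed mostly to friction of the fingertips on the lid, so I eased the press before drawing on. The force between pin and staple could not be measured directly.

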